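# Hinge the lid back onto the slide chamber

## Task

Put the slide chamber back together: set its loose lid flat on the box so that the two rows of hinge knuckles mesh, then fetch the L-shaped hinge pin, whose bent end lies tucked under the low riser, and thread it through all five knuckles from the right-hand end of the hinge, until its tip stands out well clear (about 1 cm or more) of the left-hand end. Leave the lid closed and the pin in place, and do not shift or knock over the bottles, carton and tape roll standing around.

Things in the scene. Friction and masses are not known exactly. Their poses are not given: they have to be found in the camera images.
- chamber_rim (a point): Slide chamber: grey open box fixed to the worktop, 110 (x) x 150 (y) x 55 mm high, walls 4 mm. This point is the centre of its mouth at rim height, 55 mm above the worktop. +x points to the hinge (the back, away from the robot), +y along the hinge to its left-hand end, +z up. The worktop's front edge is at about x = 0.33 m.
- chamber_hinge (a point): Centre of the hinge axis (its y axis), 71 mm behind the box's centre, 57 mm above the worktop; axes as chamber_rim. Three tube knuckles on the box (22 mm long, 26 mm outside, bore 17 mm) sit at y = -52, 0, +52 mm; the 30 mm gaps take the lid's two knuckles. The row runs from y = -63 (right end, where the pin enters) to +63 mm (left end).
- lid_seat (a point): Loose grey lid, plate 110 (x) x 150 (y) x 4 mm, 0.16 kg; this point is the centre of the plate's underside. A lip below (98 x 138 mm, 14 mm deep, lower edge rounded) enters the box with 2 mm free all round; at the start the lid lies level on it, so 14 mm up. The lid is on when this point and its axes coincide with chamber_rim.
- lid_handle (a point): Grip point of the lid's bar handle, 17 mm above lid_seat: the bar is 12 mm thick (x), 70 mm long (y), its top 13 mm above this point and its foot 13 mm below, on the plate.
- lid_hinge (a point): Centre of the lid's own hinge axis, 71 mm behind lid_seat and 2 mm above it; axes as lid_seat. Two knuckles like the box's (22 mm long, 26 mm outside, bore 17 mm) lie on it at y = -26 and +26 mm. It meets chamber_hinge when the lid is on, and all five bores are then in line.
- riser_mouth (a point): Low riser of sheet aluminium fixed to the worktop, closed behind and at the sides, open only towards its -x. This point is the middle of the open front edge at the top of its roof, 32 mm above the worktop; +x points into the riser (70 mm deep), +y across it (116 mm wide outside, 110 inside); clear height inside 29 mm.
- pin_mid (a point): L-shaped hinge pin of 12 mm round steel bar with round ends, 0.09 kg, lying flat on the worktop (axis 6 mm up). This point is half-way along the straight shaft, on its axis. -x points to the tip (90 mm off), +x to the bend (90 mm off), where a 40 mm leg turns off towards -y. At the start the last 40 to 60 mm of the shaft and the bend lie under the riser.
- pin_tip (a point): End of the pin's tip, on the shaft axis, axes as pin_mid.
- pin_bend (a point): The pin's bend, where the axes of shaft and leg cross, 180 mm from the tip; the leg's side reaches 6 mm nearer to the tip than this point.
- saline_bottle: Bystander: upright plastic bottle, 64 mm wide, 165 mm high, behind the chamber; origin at the middle of its foot.
- oil_bottle: Bystander: small brown dropper bottle, 34 mm wide, 78 mm high, behind the chamber; origin at the middle of its foot.
- carton: Bystander: small carton 42 (x) x 132 (y) x 68 mm high at the left; origin at the middle of its foot.
- analyser_0: Fixed: the nearer of two tall blue analysers at the right, about 0.15 m wide (y), 0.2 m deep (x) and 0.3 m high; its left side and front edge stand close to the right-hand work area, so keep the hand and wrist clear. Origin at the middle of its foot.
- tape_roll: Bystander: roll of packing tape lying flat, 94 mm across, 48 mm high, at the right; origin at the middle of its foot.

How it is judged:
By the outcome, as a careful person would: the job done as asked, in the order asked, and still so for the second after the job is handed in, with the robot touching nothing.
It also fails if it takes over 72 s, if anything falls off the work surface, if the arm or the gripper's body presses on something with over 40 N, if the wrist force passes 120 N, or if a joint passes its speed limit or range.

## Robot

A 6-joint arm with a two-finger parallel gripper is mounted at the origin on a cart in front of the work surface, level with it; the furniture and walls round the work are solid. World frame = base frame: x ahead of the robot, y to its left, z up, the work surface at z = 0. Lengths are in m, angles in degrees, forces in N, time in s.
With the tool pointing down it reaches from about 0.35 to 0.875 m from the base axis. Payload 4.2 kg.
Tool frame: the origin (TCP) lies at the very end of the fingers, on their centre line; the grasp point (between the pads) lies 19 mm behind it; z points along the fingers, y is the line along which they close (so a half turn about z gives the same grasp; the last joint's range is limited). The gripper opens to 87 mm and grips with 3 to 60 N. Pads are 19 mm wide; open, the fingers measure 117 mm over their backs; the gripper's body (75 mm by 190 mm) begins 51 mm behind the grasp point.
Start: joints at [-50.558, 22.042, 0.453, 0, -68.411, -14.817], TCP at [0.26, -0.568, 0.187] pointing down, gripper open.
Joint ranges: [-179.83, 179.83], [-69.29, 118.12], [-61.27, 80.66], [-181.25, 117.63], [-171.15, -9.14], [-177.46, 177.46]. Speed limits (degrees/s): [159.86, 159.86, 180, 180, 180, 180].

## Interface

Orientations are given as a 3x3 rotation matrix whose columns are the frame's x, y, z axes.
In Python, from station import sense, optics, r gives the robot as it stands. The module is installed in compiled form; this text tells all that it offers.
- The arm moves only by the shell command python3 -m pendant 'ROWS' [OPENING]. ROWS is JSON, a list that holds one entry, the list of rows, each a list of 4 numbers: the shift along the tool's x, y, z normalised to -1 to 1, where 1 is 100 mm, then the turn about the tool's z normalised to -1 to 1, where 1 is 2 rad. A call has 1 to 8 rows; each row is the pose to reach, as a shift and turn from the pose commanded when the call began, along the tool's axes at that moment; what a row does not reach only later rows make up. A row lasts 1/10 s, in which the tool goes at most 50 mm and 8.59 degrees, less where a joint would pass 70% of its speed; a pose out of reach is approached as far as the arm can. A call with a number of a shift or a turn outside -1 to 1 is refused whole. A call with a gripper value outside its range is refused whole. OPENING is the closure, from 0 (fully open) to 1 (shut), set as the call begins (- or left out, the last holds). The fingers move at their own pace and stop on an object; the grip force is fixed at half the most. Time passes only in rows, so rows that repeat a pose let the fingers close. It gives the time, the measured TCP pose, the force, the opening and the grip force at its end, in the units of the state.
- sense(): the state, without advancing time (a new reading comes with each control period).
- optics.capture(name): name is "scene" or "side" or "wrist"; returns the picture (420x560x3 uint8, red, green, blue); there is no depth.
- optics.get_calibration(name): a dict with "camera_matrix" (3x3 intrinsics, pixels), "camera_from_world" (4x4, takes a point from world to camera coordinates). Camera axes: x right, y down, z forward; pixel columns grow to the right and rows downward; lengths in m; the calibration is good to about 2 mm. A picture is of the moment at which its call begins: read the wrist's pose just before it. get_calibration takes no time and is no camera call; for the wrist camera it gives the pose at the moment of the call.
- r.finish_job(): hands the job in; it is judged then, once.
The state is a dict: "time_s": time; "joints": joint angles; "joint_velocities": joint speeds; "effort": joint torques, N m; "tcp_pos": TCP position; "ee_rot": TCP orientation; "wrist_force": force on the tool from outside, world axes, zero at the start; "moment": the same for the moment, N m; "gripper_width": opening from 0.0 (shut) to 1.0 (fully open); "gripper_force": force on a finger pad.
Only numpy, scipy, OpenCV 4.12 (cv2) and the standard library are available. Lean on these libraries where they do the work, as an engineer would, in place of code of your own. Each camera call takes 0.05 s, during which the arm holds its last target. There are 200 camera calls.

## Working session

There is one attempt and no reset: what is moved stays moved. The work goes in short steps, Python scripts to look and compute and a shell command to move; the robot and the scene stay as the last step left them, time stands still between calls to the robot, and variables do not carry over. Pictures are saved under pics/ and viewed, at most 10 in all, crops included, and the job is handed in when it is done.

```bash
mkdir -p pics; python3 - <<'E'
from station import sense, optics, r
import cv2,numpy as np
np.set_printoptions(precision=4,suppress=True)
for n in("scene","side","wrist"):
    c=optics.get_calibration(n);print(n,c["camera_matrix"].tolist(),c["camera_from_world"].round(4).tolist())
    cv2.imwrite(f"pics/{n}0.png",optics.capture(n)[:,:,::-1])
print(sense())
E
```

```text
scene [[490.2778497566964, 0.0, 279.7626807104243], [0.0, 490.2778497566964, 207.82253503015426], [0.0, 0.0, 1.0]] [[-0.7633, -0.646, -0.0049, 0.4026], [-0.376, 0.4504, -0.8098, 0.2536], [0.5254, -0.6163, -0.5867, 1.6246], [0.0, 0.0, 0.0, 1.0]]
side [[408.8016786629437, 0.0, 281.40269237489235], [0.0, 408.8016786629437, 204.3524031264821], [0.0, 0.0, 1.0]] [[-0.9338, -0.3574, -0.0159, 0.4613], [-0.2275, 0.6277, -0.7445, 0.1662], [0.2761, -0.6915, -0.6675, 1.1762], [0.0, 0.0, 0.0, 1.0]]
wrist [[310.3856603815777, 0.0, 273.115920324882], [0.0, 310.3856603815777, 206.62549955736202], [0.0, 0.0, 1.0]] [[-0.4161, 0.9093, 0.0031, 0.6233], [0.8802, 0.4019, 0.2524, -0.0305], [0.2283, 0.1078, -0.9676, 0.3896], [0.0, 0.0, 0.0, 1.0]]
{'time_s': 0.15, 'joints': array([-50.5592,  22.0795,   0.3996,  -0.0203, -68.4118, -14.8174]), 'joint_velocities': array([-0.0046, -0.1309,  0.2064,  0.0801,  0.0485, -0.0171]), 'effort': array([ -0.0003, -39.1052,  18.7585,   4.2224,   0.0124,  -0.0001]), 'tcp_pos': array([ 0.2602, -0.5677,  0.1863]), 'ee_rot': array([[-0.9091, -0.4165, -0.0008],
       [-0.4165,  0.9091,  0.0014],
       [ 0.0001,  0.0016, -1.    ]]), 'wrist_force': array([-0.066 , -0.3488,  0.4892]), 'moment': array([-0.03  ,  0.0085, -0.0307]), 'gripper_force': 0.0, 'gripper_width': 1.0032470347837052}
```

View pics/scene0.png

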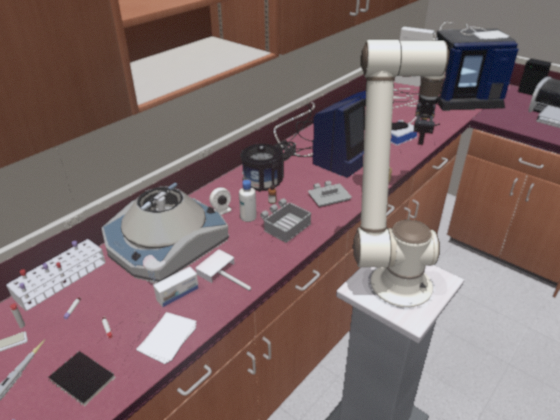

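View pics/side0.png

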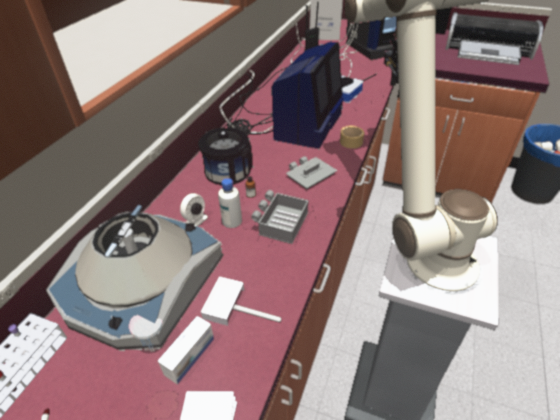

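The scene view shows the chamber at about (287,222), the lid at (330,195), the riser at (215,263) and the pin at (235,281). The side view has them at (283,217), (311,172), (222,300) and (262,312).

```bash
python3 - <<'E'
import cv2,numpy as np
a=cv2.imread("pics/side0.png")[145:330,195:345]; a=cv2.resize(a,None,fx=3,fy=3,interpolation=cv2.INTER_CUBIC)
b=cv2.imread("pics/scene0.png")[170:300,190:360]; b=cv2.resize(b,None,fx=2,fy=2,interpolation=cv2.INTER_CUBIC)
o=np.zeros((555,790,3),np.uint8);o[:,:450]=a;o[:260,450:790]=b
cv2.imwrite("pics/crop0.png",o)
E
cat > h.py <<'E'
from station import sense, optics, r
import cv2,numpy as np
np.set_printoptions(precision=4,suppress=True)
def ray(cal,uv,z):
    K=np.array(cal["camera_matrix"]);T=np.array(cal["camera_from_world"]);R=T[:3,:3];c=-R.T@T[:3,3]
    d=R.T@np.linalg.inv(K)@np.array([uv[0],uv[1],1.]);return c+d*(z-c[2])/d[2]
def proj(cal,p):
    K=np.array(cal["camera_matrix"]);T=np.array(cal["camera_from_world"])
    q=K@(T[:3,:3]@np.array(p,float)+T[:3,3]);return q[:2]/q[2]
def snap(n,name):
    c=optics.get_calibration(n);im=optics.capture(n);cv2.imwrite(f"pics/{name}.png",im[:,:,::-1]);np.savez(f"pics/{name}.npz",camera_matrix=c["camera_matrix"],camera_from_world=c["camera_from_world"]);return c,im
E
```

```text
(no output)
```

View pics/crop0.png

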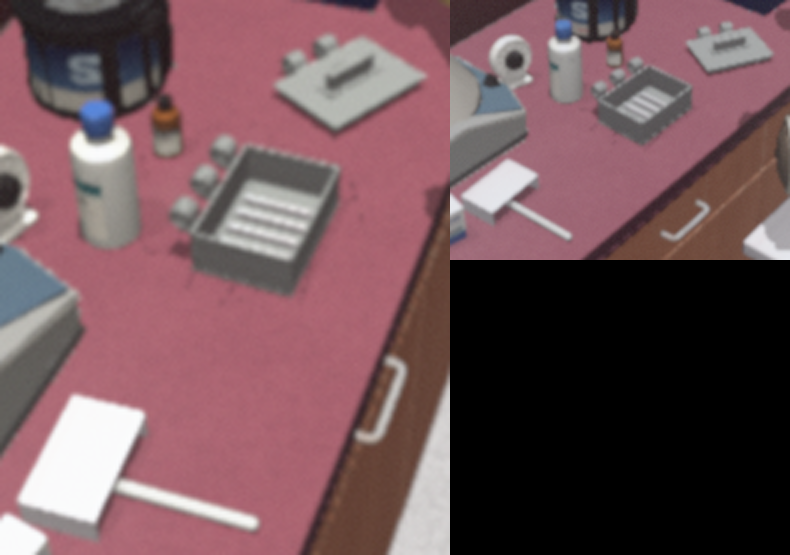

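The crop shows the chamber rim's corners at about (245,147), (338,165), (292,272) and (193,233), and the lid's corners at (367,40), (424,75), (337,127) and (276,86). The pin runs from (256,523) to (118,486), and the riser roof's corners are (72,395), (146,411), (97,530) and (20,498).

```bash
python3 - <<'E'
from h import *
c=optics.get_calibration("side")
def f(n,pts,z):
    for p in pts: print(n,p,ray(c,(195+(p[0]-1)/3,145+(p[1]-1)/3),z)[:2])
f("rim",[(245,147),(338,165),(292,272),(193,233)],.055)
f("lid",[(367,40),(424,75),(337,127),(276,86)],.018)
f("handletop",[(328,83),(374,57)],.044)
f("pin",[(256,523),(118,486)],.006)
f("riser",[(72,395),(146,411),(97,527),(20,498)],.032)
E
```

```text
rim (245, 147) [ 0.5342 -0.0612]
rim (338, 165) [ 0.4302 -0.0673]
rim (292, 272) [0.4228 0.0974]
rim (193, 233) [0.5345 0.0806]
lid (367, 40) [ 0.4828 -0.3459]
lid (424, 75) [ 0.3967 -0.2998]
lid (337, 127) [ 0.4644 -0.1704]
lid (276, 86) [ 0.5573 -0.219 ]
handletop (328, 83) [ 0.4903 -0.2132]
handletop (374, 57) [ 0.4548 -0.2801]
pin (256, 523) [0.3677 0.3398]
pin (118, 486) [0.4937 0.3473]
riser (72, 395) [0.5651 0.2897]
riser (146, 411) [0.4946 0.2827]
riser (97, 527) [0.4826 0.4041]
riser (20, 498) [0.5559 0.4017]
```

```bash
python3 - <<'E'
from h import *
c=optics.get_calibration("side")
for n,p,z in [("tape",(351,133),.048),("anfrontleft foot",(312,143),0),("anbackleft",(275,135),0),("anfrontR top",(342,46),.3),("saline",(231,223),0),("oil",(250,196),0),("carton",(172,378),0),("carton2",(212,345),0)]: print(n,ray(c,p,z)[:2])
E
```

```text
tape [ 0.3959 -0.5111]
anfrontleft foot [ 0.5392 -0.4625]
anbackleft [ 0.7016 -0.4681]
anfrontR top [ 0.5086 -0.7213]
saline [0.6427 0.0635]
oil [ 0.6399 -0.0785]
carton [0.5455 0.566 ]
carton2 [0.4984 0.4612]
```

```bash
M="python3 -m pendant"
$M '[[[-0.4,0.25,0,0],[-0.8,0.5,0,0],[-0.8,0.5,0,0]]]' 0
$M '[[[-0.4,0.25,0,0],[-0.8,0.5,0,0],[-0.8,0.5,0,0]]]'
$M '[[[-0.4,0.25,0,0],[-0.8,0.5,0,0],[-0.8,0.5,0,0]]]'
$M '[[[-0.4,0.25,0,-0.07],[-0.8,0.5,0,-0.14],[-0.8,0.5,0,-0.21],[-0.8,0.5,0,-0.28],[-0.8,0.5,0,-0.33],[-0.8,0.5,0,-0.33],[-0.8,0.5,0,-0.33]]]'
python3 - <<'E'
from h import *
c,im=snap("wrist","w1"); s=sense(); print(s["tcp_pos"],s["ee_rot"],s["joints"])
E
```

```text
time_s: 0.45
tcp_pos: [0.3143, -0.4858, 0.1871]
ee_rot: [[-0.907, -0.421, 0.0], [-0.421, 0.907, 0.001], [-0.001, 0.001, -1.0]]
wrist_force: [-0.6, -1.0, 1.5]
gripper_width: 0.998
gripper_force: 0.0
time_s: 0.75
tcp_pos: [0.3662, -0.4075, 0.1872]
ee_rot: [[-0.907, -0.421, 0.0], [-0.421, 0.907, 0.001], [-0.001, 0.0, -1.0]]
wrist_force: [0.7, -1.0, -0.4]
gripper_width: 0.998
gripper_force: 0.0
time_s: 1.05
tcp_pos: [0.4181, -0.3292, 0.1872]
ee_rot: [[-0.907, -0.421, 0.001], [-0.421, 0.907, 0.0], [-0.001, 0.0, -1.0]]
wrist_force: [-0.4, 0.3, -0.2]
gripper_width: 1.002
gripper_force: 0.0
time_s: 1.75
tcp_pos: [0.4677, -0.2537, 0.187]
ee_rot: [[-0.465, -0.885, -0.0], [-0.885, 0.465, 0.0], [0.0, 0.0, -1.0]]
wrist_force: [-0.4, -0.7, -0.2]
gripper_width: 0.996
gripper_force: 0.0
[ 0.4677 -0.2536  0.187 ] [[-0.4651 -0.8853 -0.0004]
 [-0.8853  0.4651  0.    ]
 [ 0.0001  0.0003 -1.    ]] [-10.987   13.005  -12.5785   0.0026 -64.4369 -16.7311]
```

View pics/w1.png

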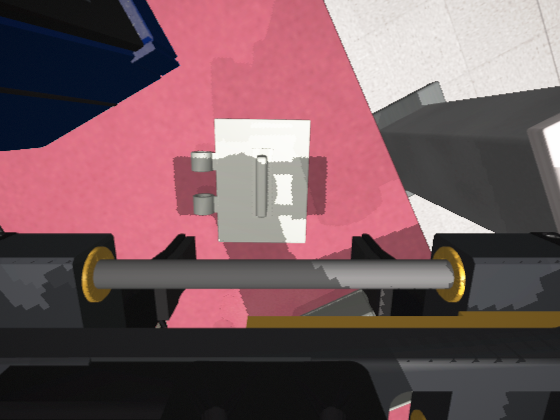

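The lid plate spans (215,119) to (306,242) and its knuckles lie at about (203,161) and (203,204). The handle's top runs from (262,156) to (262,216).

```bash
python3 - <<'E'
from h import *
c=dict(np.load("pics/w1.npz"));
for p in [(215,119),(310,121),(305,242),(217,242)]: print(ray(c,p,.018)[:2])
C=np.mean([ray(c,p,.018)[:2] for p in [(215,119),(310,121),(305,242),(217,242)]],0);print("c",C)
for p in [(262,156),(262,216)]: print("h",ray(c,p,.044)[:2])
for p in [(203,153),(203,196)]: print("kn top",ray(c,p,.029)[:2])
R=sense()["ee_rot"];
h=np.mean([ray(c,p,.044)[:2] for p in [(262,156),(262,216)]],0)
print("d tool to handle",R[:2,:2].T@(h-sense()["tcp_pos"][:2]))
im=cv2.imread("pics/w1.png");hsv=cv2.cvtColor(im,cv2.COLOR_BGR2HSV)
m=((hsv[...,1]<60)&(hsv[...,2]>100)).astype(np.uint8);m[:,:180]=0;m[:,330:]=0;m[:100]=0;m[250:]=0
k=max(cv2.findContours(cv2.morphologyEx(m,cv2.MORPH_OPEN,np.ones((45,45))),0,1)[0],key=cv2.contourArea)
pts=cv2.boxPoints(cv2.minAreaRect(k));w=np.array([ray(c,p,.018)[:2] for p in pts]);print(pts,w,w.mean(0))
E
```

```text
[ 0.4898 -0.3512]
[ 0.3954 -0.2991]
[ 0.4653 -0.1704]
[ 0.563  -0.2219]
c [ 0.4784 -0.2607]
h [ 0.4604 -0.2915]
h [ 0.4925 -0.2318]
kn top [ 0.5189 -0.3245]
kn top [ 0.5446 -0.2818]
d tool to handle [ 0.0031 -0.0115]
[[217. 157.]
 [306. 157.]
 [306. 242.]
 [217. 242.]] [[ 0.5094 -0.3133]
 [ 0.4174 -0.2648]
 [ 0.4642 -0.1699]
 [ 0.563  -0.2219]] [ 0.4885 -0.2425]
```

```bash
M="python3 -m pendant"
$M '[[[0.03,-0.115,0.4,0],[0.03,-0.115,0.8,0],[0.03,-0.115,0.95,0],[0.03,-0.115,0.95,0]]]' 0.55
$M '[[[0,0,0.3,0],[0,0,0.5,0],[0,0,0.6,0],[0,0,0.69,0],[0,0,0.69,0],[0,0,0.69,0]]]'
$M '[[[0,0,0,0],[0,0,0,0],[0,0,0,0],[0,0,0,0],[0,0,0,0]]]' 1
$M '[[[0,0,-0.05,0],[0,0,-0.2,0],[0,0,-0.4,0],[0,0,-0.7,0],[0,0,-1,0],[0,0,-1,0],[0,0,-1,0]]]'
python3 - <<'E'
from h import *
c,im=snap("side","s1"); s=sense(); print(s["joints"])
a=im[145:330,195:345]; cv2.imwrite("pics/s1c.png",cv2.resize(a,None,fx=3,fy=3,interpolation=cv2.INTER_CUBIC)[:,:,::-1])
E
```

```text
time_s: 2.2
tcp_pos: [0.4745, -0.2608, 0.0894]
ee_rot: [[-0.465, -0.886, -0.006], [-0.886, 0.465, 0.002], [0.001, 0.006, -1.0]]
wrist_force: [0.8, 0.5, -0.2]
gripper_width: 0.725
gripper_force: 0.0
time_s: 2.8
tcp_pos: [0.4776, -0.2613, 0.0241]
ee_rot: [[-0.463, -0.887, 0.002], [-0.887, 0.463, -0.001], [-0.0, -0.002, -1.0]]
wrist_force: [0.5, 0.9, 0.5]
gripper_width: 0.456
gripper_force: 0.0
time_s: 3.3
tcp_pos: [0.4769, -0.261, 0.0233]
ee_rot: [[-0.463, -0.887, 0.0], [-0.887, 0.463, -0.0], [-0.0, -0.0, -1.0]]
wrist_force: [1.0, -0.2, 0.0]
gripper_width: 0.087
gripper_force: 0.0
time_s: 4.0
tcp_pos: [0.4771, -0.2609, 0.124]
ee_rot: [[-0.463, -0.886, 0.002], [-0.886, 0.463, -0.0], [-0.001, -0.002, -1.0]]
wrist_force: [0.2, 0.3, 0.3]
gripper_width: 0.004
gripper_force: 0.0
[-11.5947  17.3909 -16.441   -0.0323 -56.2016 -15.965 ]
```

View pics/s1c.png

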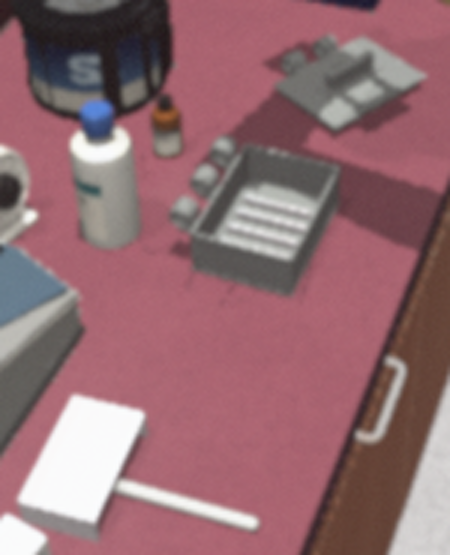

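The lid still lies where it was, and the fingers closed to zero without the handle between them. I'll look closer with the wrist camera.

```bash
python3 - <<'E'
from h import *
c,im=snap("wrist","w2"); s=sense(); p=s["tcp_pos"];print(p,proj(c,p),proj(c,p+[0,0,-.09]),s["gripper_width"])
E
```

```text
[ 0.476  -0.2606  0.1223] [272.49   231.4509] [272.5772 200.1586] 0.0064297175374313596
```

View pics/w2.png

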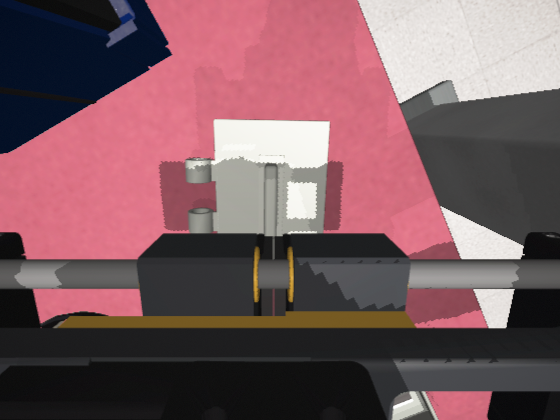

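The handle runs down column 271, rows 163 to 240, and is centred under the tool. So I'll go down again, close more slowly and read the state.

```bash
M="python3 -m pendant"
$M '[[[0,0,0,0],[0,0,0,0],[0,0,0,0],[0,0,0,0],[0,0,0,0],[0,0,0,0],[0,0,0,0]]]' 0.5
$M '[[[0,0,0.3,0],[0,0,0.6,0],[0,0,0.9,0],[0,0,1,0],[0,0,1,0],[0,0,1,0],[0,0,1,0]]]'
$M '[[[0,0,0,0],[0,0,0,0],[0,0,0,0]]]' 1
python3 - <<'E'
from h import *
s=sense();print(s["gripper_width"],s["gripper_force"],s["wrist_force"],s["tcp_pos"])
c,im=snap("wrist","w3")
E
$M '[[[0,0,0,0],[0,0,0,0],[0,0,0,0]]]' 1
python3 - <<'E'
from h import *
c,im=snap("side","s3");a=im[80:230,240:390]
o=np.hstack([cv2.resize(cv2.imread("pics/w3.png"),(480,360)),cv2.resize(a,(300,360))[:,:,::-1]]);cv2.imwrite("pics/c3.png",o)
s=sense();print(s["gripper_width"],s["gripper_force"])
E
```

```text
time_s: 4.8
tcp_pos: [0.4768, -0.261, 0.1232]
ee_rot: [[-0.463, -0.887, 0.0], [-0.887, 0.463, -0.0], [0.0, -0.0, -1.0]]
wrist_force: [0.6, -0.0, -0.5]
gripper_width: 0.479
gripper_force: 0.0
time_s: 5.5
tcp_pos: [0.4782, -0.2613, 0.0248]
ee_rot: [[-0.462, -0.887, 0.003], [-0.887, 0.462, -0.001], [-0.001, -0.003, -1.0]]
wrist_force: [-0.2, 0.6, -0.1]
gripper_width: 0.502
gripper_force: 0.0
time_s: 5.8
tcp_pos: [0.4771, -0.261, 0.0237]
ee_rot: [[-0.463, -0.887, 0.001], [-0.887, 0.463, -0.0], [-0.0, -0.001, -1.0]]
wrist_force: [0.1, -0.4, -0.0]
gripper_width: 0.309
gripper_force: 0.0
0.3092567110604713 0.0 [ 0.1013 -0.3849 -0.0129] [ 0.4771 -0.261   0.0237]
time_s: 6.15
tcp_pos: [0.4768, -0.2609, 0.0231]
ee_rot: [[-0.463, -0.887, -0.0], [-0.887, 0.463, 0.0], [0.0, 0.0, -1.0]]
wrist_force: [1.0, 0.0, 0.1]
gripper_width: 0.032
gripper_force: 0.0
0.020311186236181993 0.0
```

View pics/c3.png

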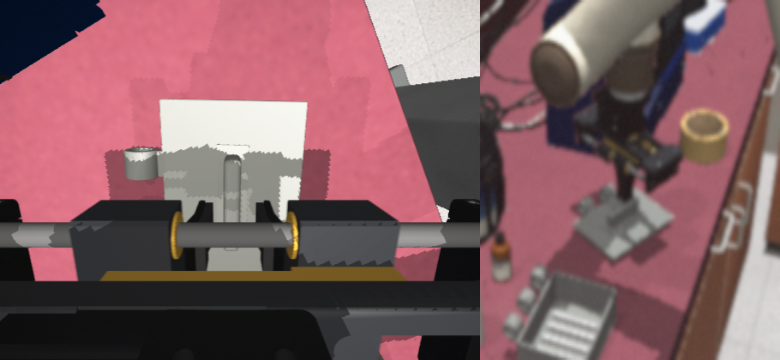

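The side view shows the fingertips apparently above the handle, so the fingers may not really reach as low as reported. I'll open, then feel downward in small steps.

```bash
M="python3 -m pendant"
$M '[[[0,0,0,0],[0,0,0,0],[0,0,0,0],[0,0,0,0],[0,0,0,0],[0,0,0,0],[0,0,0,0]]]' 0.5 | egrep 'tcp|force|width'
$M '[[[0,0,0.02,0],[0,0,0.03,0],[0,0,0.03,0]]]'| egrep 'tcp|force|width'
$M '[[[0,0,0.02,0],[0,0,0.03,0],[0,0,0.03,0]]]'| egrep 'tcp|force|width'
python3 - <<'E'
from h import *
c=optics.get_calibration("side");p=sense()["tcp_pos"]
print(proj(c,p),proj(c,p+[0,0,.026]))
E
```

```text
tcp_pos: [0.4768, -0.2609, 0.0232]
wrist_force: [0.1, 0.4, 1.2]
gripper_width: 0.484
gripper_force: 0.0
tcp_pos: [0.4766, -0.2609, 0.0199]
wrist_force: [0.3, 0.5, -0.9]
gripper_width: 0.496
gripper_force: 0.0
tcp_pos: [0.4766, -0.2609, 0.0169]
wrist_force: [0.3, -0.4, 0.4]
gripper_width: 0.497
gripper_force: 0.0
[311.6417 171.5033] [311.8852 165.6916]
```

```bash
M="python3 -m pendant"
$M '[[[0,0,0.02,0],[0,0,0.03,0],[0,0,0.03,0]]]'| egrep 'tcp|wrist|width'
$M '[[[0,0,0.02,0],[0,0,0.03,0],[0,0,0.03,0]]]'| egrep 'tcp|wrist|width'
python3 - <<'E'
from h import *
c,im=snap("side","s4");a=im[110:200,265:365]
b=cv2.imread("pics/s3.png")[110:200,265:365,::-1]
c,im2=snap("scene","s4b");d=im2[150:230,290:390]
f=lambda q:cv2.resize(q,(400,300),interpolation=cv2.INTER_CUBIC)
cv2.imwrite("pics/c4.png",np.vstack([np.hstack([f(a),f(b)]),np.hstack([f(d),f(d)*0])])[:,:,::-1])
E
```

```text
tcp_pos: [0.4767, -0.2609, 0.0139]
wrist_force: [0.4, 0.2, -0.1]
gripper_width: 0.496
tcp_pos: [0.4766, -0.2609, 0.0109]
wrist_force: [1.1, -0.0, -0.4]
gripper_width: 0.502
```

View pics/c4.png

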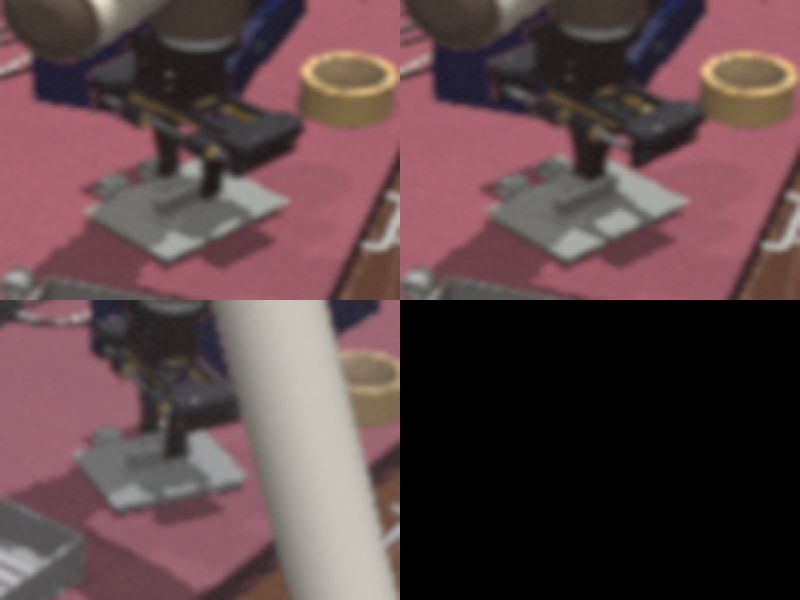

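The side view has the fingertips at about (165,178) and (212,195), towards the far end of the handle. The scene view has them at about (150,432) and (178,460). I'll triangulate their midpoint.

```bash
python3 - <<'E'
from h import *
a=optics.get_calibration("side");b=optics.get_calibration("scene")
P=lambda c:np.array(c["camera_matrix"])@np.array(c["camera_from_world"])[:3]
def tri(u,v):
    X=cv2.triangulatePoints(P(a),P(b),np.array(u,float),np.array(v,float)).ravel();return X[:3]/X[3]
S=lambda x,y:(265+x/4,110+y*.3); C=lambda x,y:(290+x/4,150+(y-300)*80/300)
print("R",tri(S(212,195),C(178,460)),"L",tri(S(165,178),C(150,432)))
p=sense()["tcp_pos"]
print("tcp in crops",[(q[0],q[1]) for q in [((proj(a,p)-[265,110])*[4,1/.3]),((proj(b,p)-[290,150])*[4,300/80]+[0,300])]])
for q in [(.4927,-.2316,.044),(.4604,-.2915,.044)]: print("handle ends",(proj(a,q)-[265,110])*[4,1/.3],(proj(b,q)-[290,150])*[4,300/80]+[0,300])
E
```

```text
R [ 0.4531 -0.2586  0.0364] L [ 0.5023 -0.2762  0.0399]
tcp in crops [(np.float64(186.18662277556496), np.float64(209.21842322894844)), (np.float64(159.27807391099213), np.float64(469.5473961440931))]
handle ends [160.0403 197.3268] [131.5315 451.0474]
handle ends [215.1124 171.9728] [191.3255 438.1959]
```

```bash
M="python3 -m pendant"
for i in 1; do
$M '[[[0,0,0.02,0],[0,0,0.04,0],[0,0,0.04,0]]]'| egrep 'tcp|wrist'
$M '[[[0,0,0.02,0],[0,0,0.04,0],[0,0,0.04,0]]]'| egrep 'tcp|wrist'
$M '[[[0,0,0.02,0],[0,0,0.03,0],[0,0,0.03,0]]]'| egrep 'tcp|wrist'; done
$M '[[[0,0,0,0],[0,0,0,0],[0,0,0,0],[0,0,0,0],[0,0,0,0],[0,0,0,0],[0,0,0,0]]]' 1
```

```text
tcp_pos: [0.4765, -0.2609, 0.0068]
wrist_force: [0.2, -0.4, 0.6]
tcp_pos: [0.4765, -0.2609, 0.0028]
wrist_force: [0.8, 0.1, -0.4]
tcp_pos: [0.4767, -0.2609, -0.0]
wrist_force: [0.3, -0.6, -0.0]
time_s: 9.8
tcp_pos: [0.4771, -0.2611, 0.0002]
ee_rot: [[-0.463, -0.887, 0.001], [-0.887, 0.463, -0.0], [-0.0, -0.001, -1.0]]
wrist_force: [0.6, 0.7, -0.1]
gripper_width: 0.131
gripper_force: 30.0
```

The handle is now held, with an opening of 0.131 and a pad force of 30 N. So the fingertips really sit about 25 mm above the reported TCP. Before carrying the lid I'll release it and measure the chamber from above.

```bash
M="python3 -m pendant"
$M '[[[0,0,0,0],[0,0,0,0],[0,0,0,0],[0,0,0,0]]]' 0.6 | grep width
$M '[[[0,0,-0.3,0],[0,0,-0.6,0],[0,0,-0.9,0],[0,0,-1,0]]]' | grep tcp
$M '[[[-0.4,0.2,-0.4,-0.06],[-0.8,0.4,-0.8,-0.12],[-0.8,0.4,-0.8,-0.19],[-0.8,0.4,-0.8,-0.25],[-0.8,0.4,-0.8,-0.25]]]' | grep tcp
$M '[[[0,0,0,0],[0,0,0,0]]]' 
cat >> h.py <<'E'
def outline(c,im,z,roi,k):
    hsv=cv2.cvtColor(im,cv2.COLOR_RGB2HSV);m=(hsv[...,1]<70).astype(np.uint8)*255
    q=np.zeros_like(m);x0,y0,x1,y1=roi;q[y0:y1,x0:x1]=m[y0:y1,x0:x1]
    q=cv2.morphologyEx(cv2.morphologyEx(q,cv2.MORPH_CLOSE,np.ones((15,15))),cv2.MORPH_OPEN,np.ones((k,k)))
    ct=max(cv2.findContours(q,0,1)[0],key=cv2.contourArea)
    w=np.array([ray(c,p[0],z)[:2]*1000 for p in ct],np.float32)
    return ct,cv2.minAreaRect(w)
E
python3 - <<'E'
from h import *
c,im=snap("wrist","w5");s=sense();print(s["tcp_pos"],s["ee_rot"][:2,:2],s["joints"])
ct,rc=outline(c,im,.055,(0,0,560,235),41);print(rc,cv2.boundingRect(ct))
E
```

```text
gripper_width: 0.369
tcp_pos: [0.4787, -0.2616, 0.1035]
tcp_pos: [0.4782, -0.1708, 0.1801]
time_s: 11.3
tcp_pos: [0.4778, -0.1718, 0.1792]
ee_rot: [[0.017, -1.0, -0.002], [-1.0, -0.017, 0.0], [-0.0, 0.002, -1.0]]
wrist_force: [0.8, 0.2, -0.3]
gripper_width: 0.402
gripper_force: 0.0
[ 0.4779 -0.1718  0.1793] [[ 0.0169 -0.9999]
 [-0.9999 -0.0169]] [ -1.4416  11.0298 -16.3353  -0.0076 -62.7365   2.4113]
((256.59661865234375, -241.5533447265625), (183.34458923339844, 225.6230010986328), 0.9518377780914307) (396, 0, 164, 235)
```

View pics/w5.png

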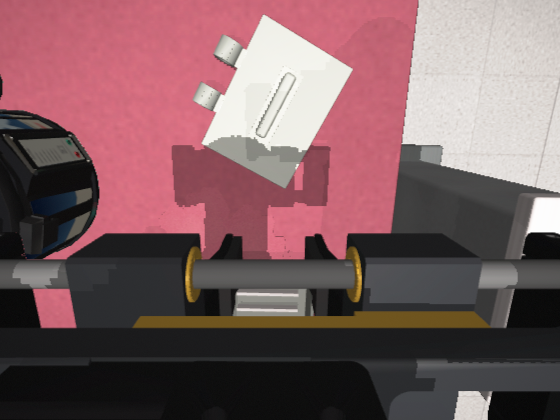

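The image's up direction is tool +x (world −y), so the lid appears at the top and the chamber is hidden under the hand at the bottom, around (272,300). I need to stand past the chamber, on its +y side, to see it.

```bash
M="python3 -m pendant"
$M '[[[-0.4,0,0,0],[-0.8,0,0,0],[-0.95,0,0,0]]]' | grep tcp
$M '[[[-0.4,0,0,0],[-0.8,0,0,0],[-0.95,0,0,0]]]' | grep tcp
$M '[[[-0.4,0,0,0],[-0.8,0,0,0],[-0.95,0,0,0],[-0.95,0,0,0],[-0.95,0,0,0]]]' | grep tcp
python3 - <<'E'
from h import *
c,im=snap("wrist","w6");s=sense();print(s["tcp_pos"],s["joints"])
for k in(31,51):
    ct,rc=outline(c,im,.055,(150,0,400,233),k);print(rc,cv2.boundingRect(ct))
E
```

```text
tcp_pos: [0.4762, -0.075, 0.1797]
tcp_pos: [0.4747, 0.0204, 0.1798]
tcp_pos: [0.4727, 0.1128, 0.1797]
[0.4727 0.1124 0.1798] [ 32.58     8.7979 -19.0723   0.0013 -62.1928 -31.5646]
((495.9613037109375, 8.066062927246094), (138.90524291992188, 148.16310119628906), 1.0257774591445923) (175, 0, 150, 164)
((495.9702453613281, 7.5523223876953125), (138.90528869628906, 147.13487243652344), 1.0260112285614014) (175, 0, 150, 163)
```

View pics/w6.png

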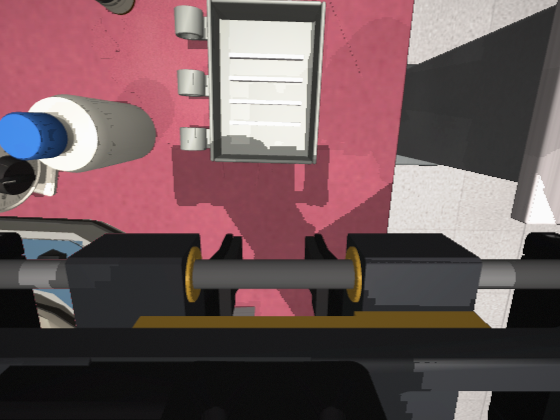

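The chamber's rim shows its left side from (208,2) to (211,161), its right side from (324,3) to (317,161) and its +y end at row 161. The knuckles are at about (190,23), (192,83) and (193,138). I'll fit the edges numerically.

```bash
python3 - <<'E'
from h import *
c=dict(np.load("pics/w6.npz"));im=cv2.imread("pics/w6.png");S=cv2.cvtColor(im,cv2.COLOR_BGR2HSV)[...,1].astype(float)
m=cv2.medianBlur((S<85).astype(np.uint8),3)
def run(v,s,step):
    i=s
    while v[i+step]: i+=step
    return i
L=[];Rr=[];B=[]
for r in list(range(44,64))+list(range(102,122)):
    g=np.where(m[r,200:225])[0];h=np.where(m[r,305:335])[0]
    L.append((200+g[0]-.5,r));Rr.append((305+h[-1]+.5,r))
for col in range(225,305,4):
    g=np.where(m[140:175,col])[0];B.append((col,140+g[-1]+.5))
W=lambda a:np.array([ray(c,p,.055)[:2]*1000 for p in a])
l,rr,b=W(L),W(Rr),W(B)
for n,a,f in(("L",l,1),("R",rr,1),("B",b,0)):
    q=np.polyfit(a[:,f],a[:,1-f],1);print(n,q,np.std(a[:,1-f]-np.polyval(q,a[:,f])),np.polyval(q,12 if f else 480))
# knuckles
k=m.copy();k[:,204:]=0;k[:,:165]=0;k[160:]=0
for t in cv2.findContours(k,0,1)[0]:
    if cv2.contourArea(t)>150:
        x,y,w,h=cv2.boundingRect(t);print(x,y,w,h,"y range at z.057:",[ray(c,(x+w/2,v),.06)[:2]*1000 for v in (y-.5,y+h-.5)])
E
```

```text
L [  0.0118 537.0163] 0.24881797940153538 537.1584910765786
R [  0.0104 427.5786] 0.271485584723997 427.7033312219559
B [-0.0119 87.2002] 0.2764125691140459 81.49808247368003
180 127 24 24 y range at z.057: [array([553.1688,  46.6951]), array([554.289 ,  70.0895])]
177 69 27 28 y range at z.057: [array([552.0435,  -6.3259]), array([553.272 ,  18.6926])]
174 5 30 36 y range at z.057: [array([550.7709, -59.7079]), array([552.2514, -30.2862])]
```

```bash
python3 - <<'E'
from h import *
c=dict(np.load("pics/w5.npz"));im=cv2.imread("pics/w5.png")[:,:,::-1]
for k in (35,55):
    ct,rc=outline(c,im,.018,(190,5,380,200),k);print(rc,cv2.boundingRect(ct))
C=np.mean([ray(c,p,.018)[:2] for p in [(264,15),(352,70),(288,188),(203,144)]],0);print(C)
E
```

```text
((484.0202941894531, -263.74346923828125), (149.17613220214844, 126.43350982666016), 62.36869430541992) (210, 30, 129, 145)
((482.772216796875, -260.7812194824219), (134.27362060546875, 131.585205078125), 0.908004879951477) (210, 40, 121, 127)
[ 0.475  -0.2592]
```

```bash
M="python3 -m pendant"
$M '[[[0.4,0,0,0],[0.8,0,0,0],[0.93,0,0,0]]]' | grep tcp
$M '[[[0.4,0,0,0],[0.8,0,0,0],[0.93,0,0,0]]]' | grep tcp
$M '[[[0.4,0,0,0],[0.8,0,0,0],[0.93,0,0,0]]]' | grep tcp
$M '[[[0.4,0.01,0,0.06],[0.8,0.01,0,0.12],[0.94,0.01,0,0.19],[0.94,0.01,0,0.245],[0.94,0.01,0,0.245],[0.94,0.01,0,0.245]]]' | egrep 'tcp|ee'
```

```text
tcp_pos: [0.4739, 0.0168, 0.1801]
tcp_pos: [0.4758, -0.0758, 0.1801]
tcp_pos: [0.4779, -0.1682, 0.18]
tcp_pos: [0.479, -0.2592, 0.1801]
ee_rot: [[-0.452, -0.892, -0.0], [-0.892, 0.452, 0.0], [-0.0, 0.0, -1.0]]
```

```bash
M="python3 -m pendant"
$M '[[[0.025,0.01,0.4,0.008],[0.025,0.01,0.8,0.008],[0.025,0.01,1,0.008],[0.025,0.01,1,0.008]]]' | grep tcp
$M '[[[0,0,0.4,0],[0,0,0.7,0],[0,0,0.83,0],[0,0,0.83,0],[0,0,0.83,0]]]' | egrep 'tcp|wrist'
$M '[[[0,0,0,0],[0,0,0,0],[0,0,0,0],[0,0,0,0],[0,0,0,0],[0,0,0,0],[0,0,0,0]]]' 1 | egrep 'tcp|ee|gripper'
$M '[[[0,0,-0.1,0],[0,0,-0.3,0],[0,0,-0.6,0],[0,0,-0.9,0],[0,0,-1,0],[0,0,-1,0],[0,0,-1,0]]]'
```

```text
tcp_pos: [0.4746, -0.2599, 0.0772]
tcp_pos: [0.4786, -0.2615, -0.0013]
wrist_force: [0.4, -0.4, 0.1]
tcp_pos: [0.4773, -0.2614, -0.0022]
ee_rot: [[-0.468, -0.884, 0.001], [-0.884, 0.468, -0.0], [0.0, -0.001, -1.0]]
gripper_width: 0.135
gripper_force: 30.0
time_s: 16.3
tcp_pos: [0.4758, -0.2608, 0.0957]
ee_rot: [[-0.469, -0.883, -0.002], [-0.883, 0.469, 0.001], [-0.0, 0.003, -1.0]]
wrist_force: [0.3, -0.4, -2.1]
gripper_width: 0.13
gripper_force: 30.0
```

```bash
M="python3 -m pendant"
$M '[[[-0.2,0.1,-0.3,0],[-0.5,0.25,-0.3,0],[-0.795,0.4,-0.3,0],[-0.795,0.4,-0.3,0]]]' | grep tcp
$M '[[[-0.3,0.15,0,0],[-0.6,0.3,0,0],[-0.795,0.4,0,0]]]' | grep tcp
$M '[[[-0.3,0.15,0,-0.05],[-0.6,0.3,0,-0.1],[-0.795,0.4,0,-0.16],[-0.795,0.4,0,-0.21],[-0.795,0.4,0,-0.238],[-0.795,0.4,0,-0.238],[-0.795,0.4,0,-0.238],[-0.795,0.4,0,-0.238]]]'
$M '[[[0,0,0,0],[0,0,0,0]]]' | egrep 'tcp|ee|wr'
```

```text
tcp_pos: [0.4773, -0.1695, 0.1252]
tcp_pos: [0.4795, -0.0822, 0.1253]
time_s: 17.8
tcp_pos: [0.4822, 0.0052, 0.1265]
ee_rot: [[-0.012, -1.0, -0.001], [-1.0, 0.012, -0.0], [0.0, 0.001, -1.0]]
wrist_force: [0.9, -0.5, -1.4]
gripper_width: 0.133
gripper_force: 30.0
tcp_pos: [0.4825, 0.0054, 0.1271]
ee_rot: [[-0.012, -1.0, -0.0], [-1.0, 0.012, -0.0], [0.0, 0.0, -1.0]]
wrist_force: [0.5, -0.2, -2.1]
```

```bash
python3 - <<'E'
from h import *
c,im=snap("wrist","w7");s=sense();t=s["tcp_pos"];z=t[2]+.0202
m=cv2.medianBlur((cv2.cvtColor(im,cv2.COLOR_RGB2HSV)[...,1]<85).astype(np.uint8),3)
for col in (240,260,280,300): # scan up from row 180
    r=180
    while r>0 and m[r-1,col]: r-=1
    print("top",col,r,(ray(c,(col,r-.5),z)[:2]-t[:2])*1000)
for r in (130,150,165,180,195,210):
    a=b=272
    while a>0 and m[r,a-1]:a-=1
    while b<559 and m[r,b+1]:b+=1
    print(r,a,b,(ray(c,(a-.5,r),z)[:2]-t[:2])*1000,(ray(c,(b+.5,r),z)[:2]-t[:2])*1000)
E
```

```text
top 240 116 [ 16.428  -74.0308]
top 260 116 [  5.5222 -73.8979]
top 280 116 [ -5.3836 -73.7649]
top 300 116 [-16.2891 -73.632 ]
130 175 371 [ 52.8568 -66.7965] [-55.7971 -65.4727]
150 173 370 [ 54.9854 -55.9378] [-55.9769 -54.5867]
165 178 369 [ 52.9398 -47.5167] [-55.9738 -46.1913]
180 179 367 [ 53.1409 -38.9154] [-55.3964 -37.5953]
195 130 366 [ 82.4229 -30.4523] [-55.386 -28.777]
210 130 365 [ 83.5918 -21.4236] [-55.3753 -19.7351]
```

```bash
M="python3 -m pendant"
$M '[[[0,-0.01,0.3,0],[0,-0.01,0.5,0],[0,-0.01,0.66,0],[0,-0.01,0.66,0],[0,-0.01,0.66,0]]]' | egrep 'tcp|wr'
$M '[[[0,0,0.02,0],[0,0,0.05,0],[0,0,0.07,0],[0,0,0.09,0],[0,0,0.1,0],[0,0,0.1,0]]]' | egrep 'tcp|wr'
$M '[[[0,0,0.02,0],[0,0,0.04,0],[0,0,0.06,0],[0,0,0.06,0]]]' | egrep 'tcp|ee|wr'
```

```text
tcp_pos: [0.484, 0.0056, 0.0615]
wrist_force: [1.0, -0.5, -1.0]
tcp_pos: [0.4835, 0.0056, 0.051]
wrist_force: [-0.2, -0.3, -1.3]
tcp_pos: [0.4833, 0.0055, 0.0448]
ee_rot: [[-0.011, -1.0, -0.001], [-1.0, 0.011, -0.0], [0.0, 0.001, -1.0]]
wrist_force: [-0.2, 0.1, -1.1]
```

```bash
M="python3 -m pendant"
$M '[[[0,0,0.01,0],[0,0,0.025,0],[0,0,0.035,0],[0,0,0.035,0]]]' | egrep 'tcp|wr'
$M '[[[0,0,0.01,0],[0,0,0.02,0],[0,0,0.02,0]]]' | egrep 'tcp|wr'
$M '[[[0,0,0.005,0],[0,0,0.01,0],[0,0,0.015,0],[0,0,0.015,0]]]' | egrep 'tcp|wr'
```

```text
tcp_pos: [0.4834, 0.0056, 0.0415]
wrist_force: [-0.1, 0.3, -2.6]
tcp_pos: [0.4834, 0.0056, 0.0395]
wrist_force: [0.8, 0.3, -1.2]
tcp_pos: [0.4836, 0.0056, 0.0388]
wrist_force: [-2.5, 1.2, 5.2]
```

```bash
M="python3 -m pendant"
$M '[[[0,0,0,0],[0,0,0,0],[0,0,0,0],[0,0,0,0],[0,0,0,0]]]' 0.5 | egrep 'tcp|wr|wid'
$M '[[[0,0,-0.2,0],[0,0,-0.5,0],[0,0,-0.9,0],[0,0,-1,0],[0,0,-1,0]]]' | egrep 'tcp|wr'
$M '[[[-0.4,0,-0.1,0],[-0.8,0,-0.3,0],[-1,0,-0.4,0],[-1,0,-0.4,0],[-1,0,-0.4,0]]]' | egrep 'tcp|wr'
python3 - <<'E'
from h import *
c,im=snap("wrist","w8");s=sense();t=s["tcp_pos"];z=.059
m=cv2.medianBlur((cv2.cvtColor(im,cv2.COLOR_RGB2HSV)[...,1]<85).astype(np.uint8),3)
c0=proj(c,(.4825,.0065,.059));print(t,c0)
x0,y0=c0.astype(int)
for dy in (-50,-25,0,25,45):
    a=b=x0;r=y0+dy
    if r<1: continue
    while a>0 and m[r,a-1]:a-=1
    while b<559 and m[r,b+1]:b+=1
    print(r,a,b,ray(c,(a-.5,r),z)[:2]*1000,ray(c,(b+.5,r),z)[:2]*1000)
for col in (x0-30,x0+30):
    a=b=y0
    while a>0 and m[a-1,col]:a-=1
    while b<235 and m[b+1,col]:b+=1
    print("col",col,a,b,ray(c,(col,a-.5),z)[:2]*1000,ray(c,(col,b+.5),z)[:2]*1000)
# knuckle row profile along hinge line
for yy in range(-60,76,3):
    u,v=proj(c,(.5534,yy/1000,.070)).round().astype(int)
    if 0<=v<420: print(yy,int(m[v,u]),end="; ")
E
```

```text
tcp_pos: [0.4836, 0.0056, 0.038]
wrist_force: [0.0, 0.7, 0.3]
gripper_width: 0.466
tcp_pos: [0.4848, 0.006, 0.1399]
wrist_force: [0.0, 0.6, 0.3]
tcp_pos: [0.4835, 0.1054, 0.1764]
wrist_force: [0.4, -0.7, 0.4]
[0.4834 0.1048 0.1763] [271.9412  92.7034]
42 182 331 [564.9878 -38.2847] [427.2357 -36.8669]
67 183 330 [565.864  -17.0655] [427.3987 -15.6124]
92 185 329 [565.8215   4.9752] [427.568    6.4553]
117 186 328 [566.7481  27.8651] [427.7439  29.3836]
137 215 327 [539.6993  47.1386] [428.0874  48.3781]
col 241 5 171 [509.2618 -68.1425] [514.8134  81.6139]
col 301 6 170 [455.6196 -66.8153] [453.897   81.2914]
-60 0; -57 0; -54 1; -51 1; -48 1; -45 1; -42 1; -39 1; -36 1; -33 1; -30 1; -27 1; -24 1; -21 1; -18 1; -15 1; -12 1; -9 1; -6 1; -3 1; 0 1; 3 1; 6 1; 9 1; 12 1; 15 1; 18 1; 21 1; 24 1; 27 1; 30 1; 33 1; 36 1; 39 1; 42 1; 45 0; 48 1; 51 1; 54 1; 57 1; 60 1; 63 1; 66 1; 69 0; 72 0; 75 0;
```

The lid is seated: its centre measures (0.4826, 0.0070) and the knuckle row runs without gaps from −57 to +69 mm. Next is the pin.

```bash
M="python3 -m pendant"
$M '[[[-0.4,0.25,0,0],[-0.78,0.52,0,0]]]' | grep tcp
$M '[[[-0.4,0.25,0,0],[-0.78,0.52,0,0]]]' | grep tcp
$M '[[[-0.4,0.25,0,0],[-0.78,0.52,0,0],[-0.78,0.52,0,0]]]' | grep tcp
$M '[[[0,0,0,-0.07],[0,0,0,-0.14],[0,0,0,-0.21],[0,0,0,-0.28],[0,0,0,-0.35],[0,0,0,-0.42],[0,0,0,-0.5],[0,0,0,-0.5]]]' | grep tcp
$M '[[[0,0,0,-0.07],[0,0,0,-0.14],[0,0,0,-0.21],[0,0,0,-0.28],[0,0,0,-0.28],[0,0,0,-0.28],[0,0,0,-0.28]]]' | egrep 'tcp|ee'
python3 - <<'E'
from h import *
c,im=snap("wrist","w9");s=sense();t=s["tcp_pos"];print(t,s["joints"])
hsv=cv2.cvtColor(im,cv2.COLOR_RGB2HSV)
a=proj(c,(.368,.340,.006));b=proj(c,(.494,.3473,.006));print(a,b)
m=((hsv[...,1]<60)&(hsv[...,2]>120)).astype(np.uint8)
for k in np.arange(0,1.3,.1):
    q=a+(b-a)*k;r=int(q[1]);
    if not 0<=r<300: continue
    g=np.where(m[r,int(q[0])-30:int(q[0])+31])[0];g=g+int(q[0])-30
    if len(g): print(r,g[0],g[-1],len(g),ray(c,((g[0]+g[-1])/2,r),.008)[:2])
E
```

```text
tcp_pos: [0.4329, 0.1828, 0.1765]
tcp_pos: [0.3813, 0.2624, 0.177]
tcp_pos: [0.3293, 0.3435, 0.177]
tcp_pos: [0.3316, 0.3395, 0.177]
tcp_pos: [0.3314, 0.3408, 0.1779]
ee_rot: [[1.0, -0.025, -0.0], [-0.025, -1.0, -0.001], [-0.0, 0.001, -1.0]]
[0.3314 0.341  0.178 ] [ 65.4595   7.8141 -20.5548   0.0005 -61.655   23.1357]
[273.3944 153.3073] [263.5763  34.7054]
153 269 275 7 [0.3686 0.3416]
141 267 275 9 [0.3823 0.3424]
129 267 274 8 [0.3958 0.3426]
117 266 273 8 [0.409  0.3434]
105 264 273 10 [0.422  0.3441]
94 263 273 11 [0.4337 0.3443]
82 262 272 11 [0.4462 0.3451]
70 261 271 11 [0.4585 0.3458]
58 260 270 11 [0.4706 0.3465]
46 259 270 12 [0.4825 0.3466]
34 233 267 21 [0.4945 0.3617]
22 232 292 61 [0.5056 0.3485]
10 231 291 61 [0.5169 0.3492]
```

```bash
M="python3 -m pendant"
$M '[[[0.3,-0.036,0.4,-0.036],[0.655,-0.036,0.8,-0.036],[0.655,-0.036,1,-0.036],[0.655,-0.036,1,-0.036]]]' | grep tcp
$M '[[[0,0,0.4,0],[0,0,0.8,0],[0,0,0.9,0],[0,0,0.9,0],[0,0,0.9,0]]]' | egrep 'tcp|ee|wr'
$M '[[[0,0,0.02,0],[0,0,0.04,0],[0,0,0.04,0]]]' | egrep 'tcp|wr'
$M '[[[0,0,0.02,0],[0,0,0.04,0],[0,0,0.04,0]]]' | egrep 'tcp|wr'
```

```text
tcp_pos: [0.3957, 0.3408, 0.0744]
tcp_pos: [0.3978, 0.3452, -0.0098]
ee_rot: [[0.999, 0.051, 0.002], [0.051, -0.999, 0.003], [0.003, -0.003, -1.0]]
wrist_force: [0.6, 0.7, -0.2]
tcp_pos: [0.397, 0.3438, -0.0151]
wrist_force: [-0.3, 0.0, -0.0]
tcp_pos: [0.3967, 0.3432, -0.0202]
wrist_force: [0.5, 0.0, -1.0]
```

```bash
M="python3 -m pendant"
$M '[[[0,0,0.01,0],[0,0,0.02,0],[0,0,0.02,0]]]' | egrep 'tcp|wr'
$M '[[[0,0,0.01,0],[0,0,0.02,0],[0,0,0.02,0]]]' | egrep 'tcp|wr'
$M '[[[0,0,0.01,0],[0,0,0.015,0],[0,0,0.015,0]]]' | egrep 'tcp|wr'
```

```text
tcp_pos: [0.3968, 0.3434, -0.022]
wrist_force: [0.3, 0.6, 0.8]
tcp_pos: [0.3967, 0.3433, -0.024]
wrist_force: [0.1, -0.5, 0.1]
tcp_pos: [0.3968, 0.3434, -0.0254]
wrist_force: [0.9, 0.3, -0.7]
```

```bash
M="python3 -m pendant"
$M '[[[0,0,0.01,0],[0,0,0.015,0],[0,0,0.015,0]]]' | egrep 'tcp|wr'
$M '[[[0,0,0.01,0],[0,0,0.015,0],[0,0,0.015,0]]]' | egrep 'tcp|wr'
$M '[[[0,0,0.01,0],[0,0,0.015,0],[0,0,0.015,0]]]' | egrep 'tcp|wr'
```

```text
tcp_pos: [0.3968, 0.3434, -0.0269]
wrist_force: [-0.6, -0.5, -0.1]
tcp_pos: [0.3968, 0.3434, -0.0284]
wrist_force: [0.3, 0.1, 0.0]
tcp_pos: [0.3968, 0.3434, -0.03]
wrist_force: [-0.7, 0.1, 0.3]
```

```bash
M="python3 -m pendant"
$M '[[[0,0,0.01,0],[0,0,0.02,0],[0,0,0.02,0]]]' | egrep 'tcp|wr'
$M '[[[0,0,0.01,0],[0,0,0.02,0],[0,0,0.02,0]]]' | egrep 'tcp|wr'
$M '[[[0,0,0,0],[0,0,0,0],[0,0,0,0],[0,0,0,0],[0,0,0,0],[0,0,0,0],[0,0,0,0]]]' 1 | egrep 'tcp|wr|gri'
```

```text
tcp_pos: [0.3967, 0.3434, -0.032]
wrist_force: [-0.5, 0.2, 0.3]
tcp_pos: [0.3968, 0.3434, -0.034]
wrist_force: [-0.5, 0.3, -0.4]
tcp_pos: [0.3968, 0.3434, -0.0338]
wrist_force: [0.1, -1.0, 0.5]
gripper_width: 0.128
gripper_force: 30.0
```

```bash
M="python3 -m pendant"
$M '[[[-0.1,0,-0.005,0],[-0.3,0,-0.01,0],[-0.5,0,-0.01,0],[-0.7,0,-0.01,0],[-0.9,0,-0.01,0],[-0.9,0,-0.01,0],[-0.9,0,-0.01,0]]]' | egrep 'tcp|wr|gri'
python3 - <<'E'
from h import *
c,im=snap("side","s10");s=sense();t=s["tcp_pos"];print(t)
d=s["ee_rot"][:2,0]
m=cv2.cvtColor(im,cv2.COLOR_RGB2HSV)[...,1]<70
for k in range(20,190,8):
    p=np.r_[t[:2]+d*k/1000,.006];u,v=proj(c,p).round().astype(int);print(k,int(m[v-1:v+2,u-1:u+2].sum()),end="; ")
print()
for k in range(0,50,5):
    p=np.r_[t[:2]+d*.150+k/1000*np.array([d[1],-d[0]]),.006];u,v=proj(c,p).round().astype(int);print(k,int(m[v-1:v+2,u-1:u+2].sum()),end="; ")
E
```

```text
tcp_pos: [0.3065, 0.3392, -0.0327]
wrist_force: [-0.2, -0.7, 0.4]
gripper_width: 0.129
gripper_force: 30.0
[ 0.307   0.3394 -0.0327]
20 9; 28 9; 36 9; 44 9; 52 9; 60 9; 68 9; 76 9; 84 9; 92 9; 100 9; 108 9; 116 9; 124 9; 132 9; 140 9; 148 9; 156 5; 164 0; 172 0; 180 0; 188 5; 
0 9; 5 9; 10 9; 15 9; 20 9; 25 9; 30 9; 35 9; 40 6; 45 3;
```

```bash
M="python3 -m pendant"
$M '[[[0,0,0.005,0],[0,0,0.01,0],[0,0,0.01,0],[0,0,0.01,0],[0,0,0.01,0]]]' 0.6 | egrep 'tcp|wid'
$M '[[[0,0,-0.2,0],[0.3,0,-0.2,0],[0.6,0,-0.2,0],[0.9,0,-0.2,0],[1,0,-0.2,0],[1,0,-0.1,0],[1,0,0,0],[1,0,0,0]]]' | egrep 'tcp|wr'
$M '[[[0,0,0,0],[0,0,0,0],[0,0,0,0],[0,0,0,0],[0,0,0,0],[0,0,0,0],[0,0,0,0]]]' 1 | egrep 'tcp|wr|gri'
$M '[[[0,0,-0.2,0],[0,0,-0.5,0],[0,0,-0.8,0],[0,0,-1,0],[0,0,-1,0],[0,0,-1,0]]]' | egrep 'tcp|ee|wr|gri'
python3 - <<'E'
from h import *
s=sense();t=s["tcp_pos"];d=s["ee_rot"][:2,0]
for n in ("side","scene"):
    c,im=snap(n,"p11"+n);m=cv2.cvtColor(im,cv2.COLOR_RGB2HSV)[...,1]<70
    for k in (-125,-110,-90,-70,-50,-30,20,30,40):
        # scan in z for the pin rows
        h=[z for z in range(-10,200,3) if (lambda q:m[q[1],q[0]])(proj(c,np.r_[t[:2]+d*k/1000,t[2]+z/1000]).round().astype(int))]
        print(n,k,h[:1],h[-1:],len(h))
E
```

```text
tcp_pos: [0.3071, 0.3389, -0.0339]
gripper_width: 0.388
tcp_pos: [0.4055, 0.3434, -0.0347]
wrist_force: [0.3, 0.1, 0.4]
tcp_pos: [0.4067, 0.3439, -0.0339]
wrist_force: [-0.2, -0.6, -0.3]
gripper_width: 0.124
gripper_force: 30.0
tcp_pos: [0.4065, 0.3437, 0.0659]
ee_rot: [[0.999, 0.05, -0.0], [0.05, -0.999, 0.0], [-0.0, -0.0, -1.0]]
wrist_force: [-0.9, 0.3, -2.1]
gripper_width: 0.129
gripper_force: 30.0
side -125 [29] [197] 43
side -110 [26] [197] 37
side -90 [26] [197] 26
side -70 [29] [197] 18
side -50 [29] [197] 13
side -30 [29] [197] 38
side 20 [-10] [197] 70
side 30 [-10] [197] 70
side 40 [-10] [197] 70
scene -125 [35] [47] 5
scene -110 [29] [50] 8
scene -90 [26] [197] 14
scene -70 [26] [197] 23
scene -50 [29] [197] 31
scene -30 [29] [197] 36
scene 20 [20] [197] 60
scene 30 [11] [197] 63
scene 40 [8] [197] 64
```

```bash
M="python3 -m pendant"
$M '[[[0,0.3,-0.1,0],[0,0.6,-0.2,0],[0,0.9,-0.25,0]]]' | egrep 'tcp'
$M '[[[0,0.3,0,0],[0,0.6,0,0],[0,0.9,0,0]]]' | egrep 'tcp'
$M '[[[0,0.3,0,0],[0,0.6,0,0],[0,0.9,0,0]]]' | egrep 'tcp'
$M '[[[0,0.3,0,0],[0,0.6,0,0],[0,0.9,0,0]]]' | egrep 'tcp'
$M '[[[0,0.3,0,0],[0,0.6,0,0],[0,0.9,0,0]]]' | egrep 'tcp'
$M '[[[0,0.3,0,0],[0,0.6,0,0],[0,0.9,0,0],[0,0.9,0,0]]]' | egrep 'tcp'
$M '[[[0,0,0,0.06],[0,0,0,0.12],[0,0,0,0.18],[0,0,0,0.24],[0,0,0,0.3],[0,0,0,0.36],[0,0,0,0.42],[0,0,0,0.42]]]' | egrep 'tcp|ee'
$M '[[[0,0,0,0.06],[0,0,0,0.12],[0,0,0,0.18],[0,0,0,0.24],[0,0,0,0.3],[0,0,0,0.36],[0,0,0,0.396],[0,0,0,0.396]]]' | egrep 'tcp|ee|gri|wr'
$M '[[[0,0,0,0],[0,0,0,0]]]' | egrep 'time|tcp|ee'
```

```text
tcp_pos: [0.4109, 0.2528, 0.0903]
tcp_pos: [0.415, 0.1624, 0.0899]
tcp_pos: [0.4194, 0.0727, 0.09]
tcp_pos: [0.4239, -0.017, 0.09]
tcp_pos: [0.4284, -0.1067, 0.0899]
tcp_pos: [0.4331, -0.1977, 0.0896]
tcp_pos: [0.4331, -0.1947, 0.0901]
ee_rot: [[0.704, -0.71, -0.002], [-0.71, -0.704, 0.0], [-0.002, 0.001, -1.0]]
tcp_pos: [0.4334, -0.195, 0.0905]
ee_rot: [[-0.008, -1.0, -0.002], [-1.0, 0.008, 0.0], [-0.0, 0.002, -1.0]]
wrist_force: [-0.1, -0.7, -1.2]
gripper_width: 0.125
gripper_force: 30.0
time_s: 36.2
tcp_pos: [0.4337, -0.1952, 0.0909]
ee_rot: [[-0.009, -1.0, -0.001], [-1.0, 0.009, 0.0], [-0.0, 0.001, -1.0]]
```

```bash
M="python3 -m pendant"
$M '[[[0.15,-0.2,0,0],[0.15,-0.4,0,0],[0.15,-0.6,0,0]]]' | egrep 'tcp'
$M '[[[0,-0.2,0,0],[0,-0.4,0,0],[0,-0.58,0,0],[0,-0.58,0,0]]]' | egrep 'tcp'
$M '[[[0,0,0.2,0],[0,0,0.4,0],[0,0,0.6,0],[0,0,0.735,0],[0,0,0.735,0],[0,0,0.735,0],[0,0,0.735,0]]]' | egrep 'tcp|ee|wr'
python3 - <<'E'
from h import *
s=sense();t=s["tcp_pos"];d=s["ee_rot"][:2,0];print(t,s["joints"])
c,im=snap("wrist","w12");hsv=cv2.cvtColor(im,cv2.COLOR_RGB2HSV);m=hsv[...,1]<80
# shaft between finger and bend, and leg, seen on tool +x side
for k in (25,30,35,40,45,50,55,60):
    u,v=proj(c,np.r_[t[:2]+d*k/1000,t[2]+.0399]);r=int(round(v));a=int(round(u))
    print(k,(a,r),np.where(m[r,a-40:a+60])[0][[0,-1]]+a-40 if m[r,a-40:a+60].any() else None)
E
```

```text
tcp_pos: [0.4943, -0.2113, 0.0911]
tcp_pos: [0.5538, -0.2116, 0.0907]
tcp_pos: [0.5526, -0.2118, 0.0188]
ee_rot: [[-0.011, -1.0, 0.002], [-1.0, 0.011, -0.0], [0.0, -0.002, -1.0]]
wrist_force: [0.9, -0.2, -0.0]
[ 0.5526 -0.2118  0.0188] [ -5.2978  28.4513 -16.2358   0.0225 -45.1836   4.6778]
25 (272, 211) [262 284]
30 (272, 202) [262 285]
35 (272, 193) [262 285]
40 (271, 183) [262 285]
45 (271, 173) [262 330]
50 (271, 163) [262 330]
55 (271, 153) None
60 (271, 143) None
```

```bash
M="python3 -m pendant"
$M '[[[0,0,0,0],[0,0,0,0]]]' | egrep 'tcp|ee|wr'
$M '[[[-0.1,0,0,0],[-0.15,0,0,0],[-0.2,0,0,0],[-0.25,0,0,0],[-0.25,0,0,0]]]' | egrep 'tcp|wr'
```

```text
tcp_pos: [0.5521, -0.2117, 0.0183]
ee_rot: [[-0.011, -1.0, 0.001], [-1.0, 0.011, -0.0], [0.0, -0.001, -1.0]]
wrist_force: [-0.1, 0.2, -0.9]
tcp_pos: [0.552, -0.1858, 0.0177]
wrist_force: [-0.0, 0.3, -1.1]
```

```bash
M="python3 -m pendant"
$M '[[[-0.04,0,0,0],[-0.08,0,0,0],[-0.12,0,0,0],[-0.12,0,0,0]]]' | egrep 'tcp|wr'
$M '[[[-0.04,0,0,0],[-0.08,0,0,0],[-0.12,0,0,0],[-0.12,0,0,0]]]' | egrep 'tcp|wr|gri'
```

```text
tcp_pos: [0.5522, -0.1742, 0.0177]
wrist_force: [-1.1, -0.2, -0.6]
tcp_pos: [0.5523, -0.1621, 0.0177]
wrist_force: [0.4, 0.5, -0.5]
gripper_width: 0.126
gripper_force: 30.0
```

```bash
M="python3 -m pendant"
$M '[[[-0.05,0,0,0],[-0.1,0,0,0],[-0.15,0,0,0],[-0.2,0,0,0],[-0.2,0,0,0]]]' | egrep 'tcp|wr|gri'
$M '[[[-0.05,0,0,0],[-0.1,0,0,0],[-0.15,0,0,0],[-0.2,0,0,0],[-0.2,0,0,0]]]' | egrep 'tcp|wr|gri'
```

```text
tcp_pos: [0.5526, -0.142, 0.0177]
wrist_force: [0.1, 0.2, -0.8]
gripper_width: 0.127
gripper_force: 30.0
tcp_pos: [0.5528, -0.122, 0.0177]
wrist_force: [-0.5, -0.1, -1.8]
gripper_width: 0.127
gripper_force: 30.0
```

```bash
M="python3 -m pendant"
$M '[[[-0.05,0,0,0],[-0.1,0,0,0],[-0.15,0,0,0],[-0.2,0,0,0],[-0.2,0,0,0]]]' | egrep 'tcp|wr|gri'
```

```text
tcp_pos: [0.553, -0.102, 0.0177]
wrist_force: [-0.2, 0.8, -0.8]
gripper_width: 0.132
gripper_force: 30.0
```

```bash
M="python3 -m pendant"
$M '[[[-0.05,0,0,0],[-0.1,0,0,0],[-0.15,0,0,0],[-0.18,0,0,0],[-0.18,0,0,0]]]' | egrep 'tcp|wr|gri'
$M '[[[0,0,0,0],[0,0,0,0],[0,0,0,0],[0,0,0,0]]]' 0.72 | egrep 'tcp|wr|wid'
$M '[[[0.1,0,0,0],[0.2,0,0,0],[0.27,0,0,0],[0.27,0,0,0],[0.27,0,0,0]]]' | egrep 'tcp|wr|wid'
$M '[[[0,0,0,0],[0,0,0,0],[0,0,0,0],[0,0,0,0],[0,0,0,0]]]' 1 | egrep 'time|tcp|wr|gri'
```

```text
tcp_pos: [0.5532, -0.0842, 0.0177]
wrist_force: [-0.4, 0.2, -1.1]
gripper_width: 0.127
gripper_force: 30.0
tcp_pos: [0.5532, -0.0848, 0.0177]
wrist_force: [-0.2, -0.5, -0.3]
gripper_width: 0.274
tcp_pos: [0.5528, -0.1121, 0.0176]
wrist_force: [-0.0, -0.2, 0.4]
gripper_width: 0.283
time_s: 42.55
tcp_pos: [0.5528, -0.1115, 0.0177]
wrist_force: [-0.1, -0.9, 0.4]
gripper_width: 0.106
gripper_force: 29.7
```

```bash
M="python3 -m pendant"
$M '[[[0,0,0,0],[0,0,0,0],[0,0,0.04,0],[0,0,0.05,0],[0,0,0.05,0]]]' 0.75 | egrep 'tcp|wr|wid'
$M '[[[0,0,0,0],[0,0,0,0],[0,0,0,0],[0,0,0,0]]]' 1 | egrep 'tcp|wr|gri'
```

```text
tcp_pos: [0.5525, -0.1117, 0.0122]
wrist_force: [0.0, -0.3, 0.5]
gripper_width: 0.247
tcp_pos: [0.5528, -0.1117, 0.0127]
wrist_force: [0.2, -0.2, 0.8]
gripper_width: 0.13
gripper_force: 30.0
```

```bash
M="python3 -m pendant"
$M '[[[0,0,-0.015,0],[0,0,-0.03,0],[0,0,-0.03,0]]]' | egrep 'tcp|wr'
$M '[[[-0.04,0,0,0],[-0.08,0,0,0],[-0.12,0,0,0],[-0.12,0,0,0]]]' | egrep 'tcp|wr|gri'
```

```text
tcp_pos: [0.5528, -0.1116, 0.0158]
wrist_force: [0.0, 0.6, -1.3]
tcp_pos: [0.553, -0.099, 0.0156]
wrist_force: [-0.7, 0.6, -1.3]
gripper_width: 0.129
gripper_force: 30.0
```

```bash
M="python3 -m pendant"
$M '[[[-0.04,0,0,0],[-0.08,0,0,0],[-0.12,0,0,0],[-0.15,0,0,0],[-0.15,0,0,0]]]' | egrep 'tcp|wr|gri'
```

```text
tcp_pos: [0.5532, -0.0842, 0.0157]
wrist_force: [0.6, -0.5, -1.0]
gripper_width: 0.122
gripper_force: 30.0
```

```bash
M="python3 -m pendant"
$M '[[[0,0,0,0],[0,0,0,0],[0,0,0,0],[0,0,0,0]]]' 0.72 | egrep 'tcp|wid'
$M '[[[0,0,-0.3,0],[0,0,-0.5,0],[0.2,0,-0.5,0],[0.4,0,-0.5,0],[0.5,0,-0.5,0],[0.5,0,-0.5,0]]]' 1 | egrep 'tcp|wid'
$M '[[[0,0,0.2,0],[0,0,0.4,0],[0,0,0.52,0],[0,0,0.52,0],[0,0,0.52,0]]]' 1 | egrep 'tcp|wid|wr'
$M '[[[-0.05,0,0,0],[-0.1,0,0,0],[-0.1,0,0,0]]]' | egrep 'tcp|wr'
$M '[[[-0.05,0,0,0],[-0.1,0,0,0],[-0.1,0,0,0]]]' | egrep 'tcp|wr'
$M '[[[-0.05,0,0,0],[-0.1,0,0,0],[-0.1,0,0,0]]]' | egrep 'time|tcp|wr'
```

```text
tcp_pos: [0.5533, -0.0848, 0.0158]
gripper_width: 0.27
tcp_pos: [0.5523, -0.1357, 0.0655]
gripper_width: 0.006
tcp_pos: [0.553, -0.1344, 0.0139]
wrist_force: [-0.5, 0.0, 0.5]
gripper_width: 0.004
tcp_pos: [0.5532, -0.1239, 0.0144]
wrist_force: [0.7, -0.7, -0.9]
tcp_pos: [0.5529, -0.114, 0.0138]
wrist_force: [-0.6, -0.4, -0.6]
time_s: 47.05
tcp_pos: [0.5529, -0.104, 0.0136]
wrist_force: [-1.0, -0.7, -0.0]
```

```bash
M="python3 -m pendant"
$M '[[[0.1,0,0,0],[0.2,0,0,0],[0.2,0,-0.5,0],[0.2,0,-1,0],[0.2,0,-1,0]]]' | egrep 'tcp|wr'
$M '[[[0.4,0.3,-0.4,0],[0.4,0.6,-0.4,0],[0.4,0.9,-0.4,0],[0.4,0.9,-0.4,0]]]' | egrep 'tcp|wr'
python3 - <<'E'
from h import *
o=np.array([.5534,.0057]);d=np.array([.0113,1.]);n=np.array([1,-.0113])
for nm,old in (("side","s10"),("scene","p11scene")):
    c,im=snap(nm,"f"+nm);b=cv2.imread(f"pics/{old}.png")[:,:,::-1]
    D=np.abs(im.astype(int)-b).max(2);S=cv2.cvtColor(im,cv2.COLOR_RGB2HSV)[...,1]
    print(nm,"along axis k:diff/sat",[(k,)+(lambda q:(int(D[q[1],q[0]]),int(S[q[1],q[0]])))(proj(c,np.r_[o+d*k/1000,.056]).round().astype(int)) for k in list(range(56,112,4))+list(range(-110,-60,6))])
c,im=snap("wrist","fw");S=cv2.cvtColor(im,cv2.COLOR_RGB2HSV)[...,1];m=(S<80).astype(np.uint8)
print(proj(c,np.r_[o,.057]),proj(c,np.r_[o-d*.09,.057]))
print(sense()["time_s"],sense()["tcp_pos"])
E
```

```text
tcp_pos: [0.5581, -0.1264, 0.1213]
wrist_force: [0.8, 0.1, 0.3]
tcp_pos: [0.4585, -0.1646, 0.154]
wrist_force: [-0.5, 0.8, -0.0]
side along axis k:diff/sat [(56, 35, 9), (60, 85, 10), (64, 126, 4), (68, 109, 6), (72, 124, 4), (76, 118, 7), (80, 118, 8), (84, 71, 20), (88, 65, 21), (92, 21, 65), (96, 1, 106), (100, 2, 108), (104, 2, 104), (108, 1, 106), (-110, 16, 106), (-104, 17, 79), (-98, 107, 16), (-92, 136, 5), (-86, 133, 3), (-80, 119, 7), (-74, 59, 8), (-68, 7, 6), (-62, 3, 6)]
scene along axis k:diff/sat [(56, 16, 2), (60, 70, 2), (64, 110, 1), (68, 85, 3), (72, 102, 1), (76, 89, 4), (80, 100, 3), (84, 68, 17), (88, 64, 21), (92, 39, 77), (96, 43, 85), (100, 51, 87), (104, 50, 88), (108, 57, 89), (-110, 2, 89), (-104, 16, 65), (-98, 54, 29), (-92, 91, 4), (-86, 89, 0), (-80, 89, 4), (-74, 60, 1), (-68, 11, 0), (-62, 6, 2)]
[192.4736 348.5106] [186.6709 274.6483]
48.1 [ 0.4628 -0.1643  0.1539]
```

```bash
python3 - <<'E'
from h import *
im=cv2.imread("pics/fside.png").astype(int);c=optics.get_calibration("side")
for old in ("s10","side0"):
    D=np.abs(im-cv2.imread(f"pics/{old}.png")).max(2)
    for n,p in (("handle",(.4826,.007,.085)),("front edge",(.43,.007,.057)),("left edge",(.48,.08,.057)),("saline",(.643,.0635,.08)),("oil",(.64,-.0785,.04)),("tape",(.396,-.511,.04)),("carton",(.52,.51,.04))):
        u,v=proj(c,p).round().astype(int);print(old,n,int(np.median(D[v-12:v+13,u-10:u+11])),int((D[v-12:v+13,u-10:u+11]>40).sum()))
E
```

```text
s10 handle 63 448
s10 front edge 58 406
s10 left edge 3 73
s10 saline 3 0
s10 oil 3 0
s10 tape 3 5
s10 carton 3 0
side0 handle 39 253
side0 front edge 27 154
side0 left edge 14 121
side0 saline 1 0
side0 oil 2 0
side0 tape 6 64
side0 carton 1 0
```

```bash
M="python3 -m pendant"
$M '[[[-0.4,-0.1,-0.2,0],[-0.8,-0.2,-0.22,0],[-0.9,-0.2,-0.22,0]]]' | egrep 'tcp'
$M '[[[-0.4,0,0,0],[-0.8,0,0,0],[-0.9,0,0,0]]]' | egrep 'tcp'
$M '[[[-0.4,0,0,0],[-0.8,0,0,0],[-0.9,0,0,0],[-0.9,0,0,0],[-0.9,0,0,0]]]' | egrep 'tcp|wr'
python3 - <<'E'
from h import *
c,im=snap("wrist","w14");m=cv2.medianBlur((cv2.cvtColor(im,cv2.COLOR_RGB2HSV)[...,1]<85).astype(np.uint8),3);z=.059
x0,y0=proj(c,(.4825,.0065,.059)).astype(int)
for dy in (-25,25,45):
    b=x0;r=y0+dy
    while b<559 and m[r,b+1]:b+=1
    print(r,ray(c,(b+.5,r),z)[:2]*1000)
for col in (x0-30,x0+30):
    a=b=y0
    while a>0 and m[a-1,col]:a-=1
    while b<235 and m[b+1,col]:b+=1
    print("col",ray(c,(col,a-.5),z)[:2]*1000,ray(c,(col,b+.5),z)[:2]*1000)
for yy in range(60,115,3):
    u,v=proj(c,(.554,yy/1000,.060)).round().astype(int); print(yy,int(m[v,u]),end="; ")
print(sense()["time_s"],sense()["tcp_pos"])
E
```

```text
tcp_pos: [0.486, -0.0713, 0.1761]
tcp_pos: [0.4851, 0.0188, 0.1752]
tcp_pos: [0.4852, 0.1054, 0.1752]
wrist_force: [-0.2, -0.1, -0.2]
67 [427.6034 -15.2889]
117 [427.9084  29.5133]
137 [428.234   48.4276]
col [509.1676 -67.7142] [514.5875  81.4803]
col [455.749  -67.0965] [453.8896  82.2059]
60 1; 63 1; 66 1; 69 1; 72 1; 75 1; 78 1; 81 1; 84 1; 87 1; 90 1; 93 0; 96 0; 99 0; 102 0; 105 0; 108 0; 111 0; 114 0; 49.25 [0.4852 0.105  0.1753]
```

The lid hasn't moved since it was seated, and the pin's tip reaches y of about 91 mm, about 23 mm past the left end of the hinge. The robot is touching nothing, so I'm handing in.

```bash
python3 -c "
from station import r
print(r.finish_job())"
```

```text
the job is handed in; nothing more can be done
None
```

I handed the job in at about 49 s: the lid is closed with its knuckles meshed, the pin runs through all five and stands out about 23 mm at the left end, and the before/after pictures show the bottles and carton unmoved; the tape roll's patch changed slightly, and I took that for arm or shadow without confirming it.

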